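# Gather the specimen mounts at the outlet end of a tipping tray

## Task

Set the specimen mount that stands on the table into the empty lane of the tipping tray, in the loading half like the other two. Then push the lip at the tray's outlet end down, never harder than 20 N, until you feel the tray bear firmly on the stop block beneath it, hold it there a good second so that all three mounts slide to the outlet wall, and ease the tray back to level with your hand on it rather than letting it snap up. Lower the mount into its lane rather than dropping it, and leave everything else where it is.

Things in the scene. Friction and masses are not known exactly. Their poses are not given: they have to be found in the camera images.
- stand: Fixed stand of the tipping tray. Origin: centre of its 190 x 170 mm base frame (8 mm thick), on the table; z up; its x axis points level towards the tray's outlet end (the end with the push lip), so the heading of the lanes is this body's yaw. Two upright cheeks outside the tray (y = +-79 mm, 40 mm long in x, 132 mm tall) carry the hinge axis, which lies along y, 120 mm above the table, at x = 0. Two rubber-topped posts hold the tray level at rest.
- tray (a joint): Tilt of the tray: 0 level (a spring holds it there), grows as the outlet end goes down. The lower stop is the separate stop block under the outlet half: where it was last set decides the tilt at which the tray meets it, anywhere from 0.41 to 0.52, so it has to be felt. Pushing on the lip takes about 4.5 N to start and 7 to 8.5 N just above the stop; at the stop the force climbs steeply, within a millimetre or two, so go slowly there. Let go, the tray snaps back.
- stop: Lower stop of the tray: a heavy (1.5 kg) loose steel block about 30 mm by 90 mm with a round rubber top, some 80 mm tall, standing on the table under the tray's outlet half, between the rails of the stand. Leave it standing. Origin: centre of its underside. Half hidden by the tray.
- lane_mid (a point): Centre of the tray's floor, on the hinge axis (turns with the tray): x along the lanes to the outlet end, y across the lanes, z up from the floor. Aluminium tray, inside 180 mm long (x from -90 to +90) and 132 mm wide, outer walls 4 mm thick and 18 mm high. Two ridges 3 mm thick and 8 mm high part it into three lanes, each 42 mm wide, centred at y = -45, 0 and +45 mm. The floor is 4 mm thick.
- lip (a point): Push point on the top of the flat push lip outside the outlet end wall, 128 mm from the hinge axis along the tray's x, at floor level (turns with the tray). The lip is a plate 4 mm thick and 100 mm wide (y +-50) that spans x = 94 to 150 mm from the hinge; a rubber strip covers its last 12 mm.
- mount_a: Specimen mount in the tray: round black moulded puck with a polished steel face on top, 32 mm across, 16 mm tall, 40 g. Origin: centre of its underside. Starts in one of the lanes, in the loading half.
- mount_b: A second, identical mount, in another lane of the tray.
- mount_c: The third, identical mount, standing on the table away from the tray. Origin: centre of its underside.
- ring_gauge: Bystander, leave it: ring gauge, steel ring 48 mm across with a 28 mm hole, 14 mm tall. Origin: centre of its underside.
- block_gauge: Bystander, leave it: steel block 35 x 30 x 9 mm. Origin: centre of its underside.
- vial: Bystander, leave it: small amber glass vial, 28 mm across, 55 mm tall. Origin: centre of its underside.
- dish: Bystander, leave it: shallow round glass dish, 90 mm across, 14 mm tall. Origin: centre of its underside.
- loupe: Bystander, leave it: black eye loupe, 42 mm across, 36 mm tall. Origin: centre of its underside.
- tweezers: Bystander, leave it: steel tweezers lying flat, 125 mm long. Origin: centre of its underside.
- wash_bottle: Bystander, leave it: white plastic bottle with a blue cap, 52 mm across, 110 mm tall. Origin: centre of its underside.
Mind the look-alikes: they are no part of the job. Leave any blue or yellow look-alike of the mount_a alone.

How it is judged:
By the outcome, as a careful person would: the job done as asked, in the order asked, and still so for the second after the job is handed in, with the robot touching nothing.
It also fails if it takes over 72 s, if anything falls off the work surface, if the arm or the gripper's body presses on something with over 40 N, if the wrist force passes 120 N, or if a joint passes its speed limit or range.

## Robot

A 6-joint arm with a two-finger parallel gripper is mounted at the origin on the work surface. World frame = base frame: x ahead of the robot, y to its left, z up, the work surface at z = 0. Lengths are in m, angles in rad, forces in N, time in s.
With the tool pointing down it reaches from about 0.3 to 0.775 m from the base axis. Payload 14.6 kg.
Tool frame: the origin (TCP) lies on the centre line of the jaws, within the pads' length; the fingertips stand 25 mm ahead of it and the grasp point (between the pads) lies 6 mm ahead of it (ctrl.tip_reach is the distance from the TCP to the fingertips, in m); z points along the fingers, y is the line along which they close (so a half turn about z gives the same grasp; the last joint's range is limited). The gripper opens to 94 mm and grips with 3 to 60 N. Pads are 16 mm wide; open, the fingers measure 119 mm over their backs; the gripper's body (75 mm by 177 mm) begins 78 mm behind the grasp point.
Start: joints at [-1.364, 0.3, 1.521, -0, 1.321, -0.067], TCP at [0.149, -0.53, 0.23] pointing down, gripper open.
Joint ranges: [-3.03, 3.03], [-0.79, 2.21], [0.23, 2.52], [-1.04, 4.18], [0, 3.07], [-2.55, 2.55]. Speed limits (rad/s): [2.22, 2.22, 2.57, 3.14, 3.14, 3.14].

## Interface

Orientations are given as [roll, pitch, yaw] about the fixed x, y, z axes, in that order (R = Rz(yaw) Ry(pitch) Rx(roll)).
In Python, from station import ctrl gives the robot as it stands. The module is installed in compiled form; this text tells all that it offers.
- The arm moves only by the tool apply_moves, never from a script. Its argument "deltas" is a list of rows, each a list of 7 numbers: the closure in counts, from 0 (fully open) to 255 (shut), then the shift along the world's x, y, z in cm, then the turn, a rotation vector about the world's x, y, z in rad. In form: [[jaw, tx, ty, tz, ax, ay, az], ...]. A call has 1 to 10 rows; each row shifts and turns the commanded pose from where the row before left it; what a row does not reach is not made up. A row lasts 1/10 s, in which the tool goes at most 50 mm and 8.59 degrees, less where a joint would pass 70% of its speed; a pose out of reach is approached as far as the arm can. A call with a gripper value outside its range is refused whole. The fingers move at their own pace and stop on an object; "grip_force" is the grip in N (left out, the last holds). Time passes only in rows, so rows that do not move let the fingers close. It gives the time, the measured TCP pose, the force, the opening and the grip force at its end, in the units of the state.
- ctrl.get_obs(): the state, without advancing time (a new reading comes with each control period).
- ctrl.camera(name): name is "side" or "top" or "wrist"; returns a dict with "img" (420x560x3 uint8, red, green, blue), "K" (3x3 intrinsics, pixels), "pose" (4x4, takes a point from camera to world coordinates); the wrist camera has in their place "hand_eye" (4x4, takes a point from camera to tool coordinates, whose origin is the TCP and whose axes are the flange's). Camera axes: x right, y up, looking along -z (the intrinsics and any distortion apply to the point x, -y, -z); pixel columns grow to the right and rows downward; lengths in m; the calibration is good to about 2 mm. The wrist camera is an equidistant fisheye: a pixel r from the principal point sees the ray r / f radians off the axis. A picture is of the moment at which its call begins: read the wrist's pose just before it. There is no depth.
- ctrl.hand_in(): hands the job in; it is judged then, once.
The state is a dict: "time_s": time; "qpos": joint angles; "joint_vel": joint speeds; "tau": joint torques, N m; "ee_pos": TCP position; "eef_rot": TCP orientation; "force": force on the tool from outside, world axes, zero at the start; "moment": the same for the moment, N m; "grip_width": finger opening in m; "grip_force": force on a finger pad.
Only numpy, scipy, OpenCV 4.12 (cv2) and the standard library are available. Lean on these libraries where they do the work, as an engineer would, in place of code of your own. Each camera call takes 0.05 s, during which the arm holds its last target. There are 200 camera calls.

## Working session

There is one attempt and no reset: what is moved stays moved. The work goes in short steps, Python scripts to look and compute and a tool call to move; the robot and the scene stay as the last step left them, time stands still between calls to the robot, and variables do not carry over. Pictures are saved under pics/ and viewed, at most 10 in all, crops included, and the job is handed in when it is done.

Besides the shell and the picture viewer there is one more tool, called after ">>>" in YAML: its name, and indented under it one key for each argument. apply_moves: Moves the arm, as the interface text tells. Its arguments: {"type":"object","properties":{"deltas":{"type":"array"},"grip_force":{"type":"number"}},"required":["deltas"]}

```bash
mkdir -p pics; python3 - <<'E'
from station import ctrl
import cv2,numpy as np,pickle
o=ctrl.get_obs();print(o)
d={}
for n in("top","side","wrist"):
    c=ctrl.camera(n);d[n]=c
    cv2.imwrite(f"pics/{n}0.png",c["img"][:,:,::-1]);print(n,{k:np.round(v,4).tolist() for k,v in c.items() if k!="img"})
pickle.dump((o,d),open("d0.pkl","wb"))
E
```

```text
{'time_s': 0.0, 'qpos': array([-1.36359209e+00,  3.00441036e-01,  1.52156047e+00, -4.04899826e-05,
        1.32070135e+00, -6.65869371e-02]), 'joint_vel': array([ 1.15516191e-03, -4.51742051e-04,  8.26732367e-04, -1.56360251e-04,
        6.95658347e-05,  1.01794436e-03]), 'tau': array([ 2.09282807e-04, -5.31808734e+01, -3.52735376e+01,  7.07540126e-02,
        2.43670604e-02, -1.27353223e-04]), 'ee_pos': array([ 0.14865876, -0.52929251,  0.22991153]), 'eef_rot': array([-3.14048230e+00, -3.47381155e-05,  2.73801194e-01]), 'force': array([-1.01714151,  0.63013025,  1.16915562]), 'moment': array([-0.02153714, -0.02930085, -0.00718308]), 'grip_force': 0.0, 'grip_width': 0.0936267385225552}
top {'K': [[416.2149, 0.0, 279.5925], [0.0, 416.2149, 204.8399], [0.0, 0.0, 1.0]], 'pose': [[-0.0238, 0.9929, -0.1164, 0.4444], [-0.9996, -0.0255, -0.0135, 0.0417], [-0.0164, 0.116, 0.9931, 1.0617], [0.0, 0.0, 0.0, 1.0]]}
side {'K': [[403.8542, 0.0, 283.8252], [0.0, 403.8542, 203.827], [0.0, 0.0, 1.0]], 'pose': [[0.9921, 0.078, -0.0979, 0.4829], [-0.1251, 0.589, -0.7984, -0.7541], [-0.0046, 0.8044, 0.5941, 0.7045], [0.0, 0.0, 0.0, 1.0]]}
wrist {'K': [[325.1923, 0.0, 278.7174], [0.0, 325.1923, 207.1945], [0.0, 0.0, 1.0]], 'hand_eye': [[0.0008, 0.9657, 0.2597, 0.0752], [1.0, -0.0007, -0.0003, -0.0], [-0.0001, 0.2597, -0.9657, -0.1535], [0.0, 0.0, 0.0, 1.0]]}
```

View pics/top0.png

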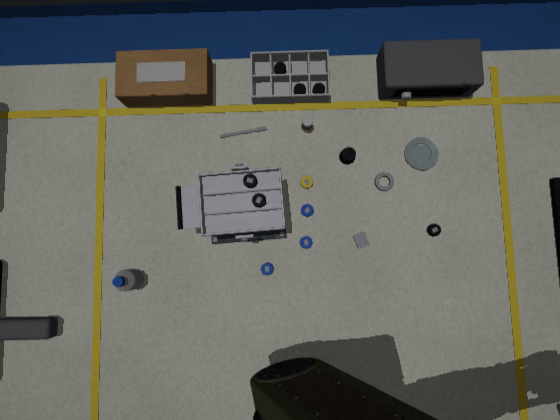

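View pics/side0.png

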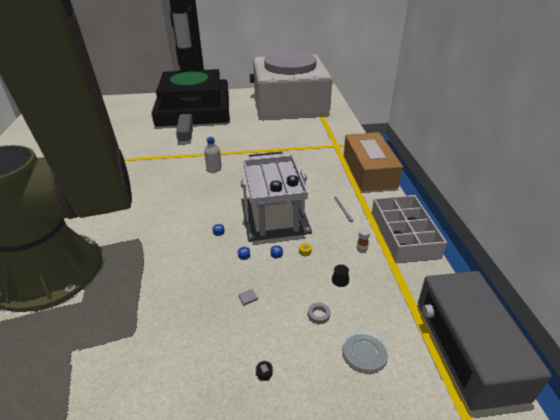

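The top view shows the tray with its outlet lip at (180,207), so the outlet points to world +y. The occupied lanes have mounts at (250,181) and (259,200), and the empty lane is the one nearest the robot. mount_c is at (434,230) in the top view and (264,370) in the side view. I'll zoom in for the exact corners.

```bash
python3 - <<'E'
import cv2,pickle,numpy as np
o,d=pickle.load(open("d0.pkl","rb"))
t=d["top"]["img"][155:250,170:300,::-1]; s=d["side"]["img"][145:245,230:320,::-1]
a=cv2.resize(t,None,fx=6,fy=6,interpolation=cv2.INTER_CUBIC)
cv2.imwrite("pics/t1.png",cv2.convertScaleAbs(a,alpha=1.3))
cv2.imwrite("pics/s1.png",cv2.convertScaleAbs(cv2.resize(s,None,fx=6,fy=6,interpolation=cv2.INTER_CUBIC),alpha=1.3))
E
```

```text
(no output)
```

View pics/t1.png

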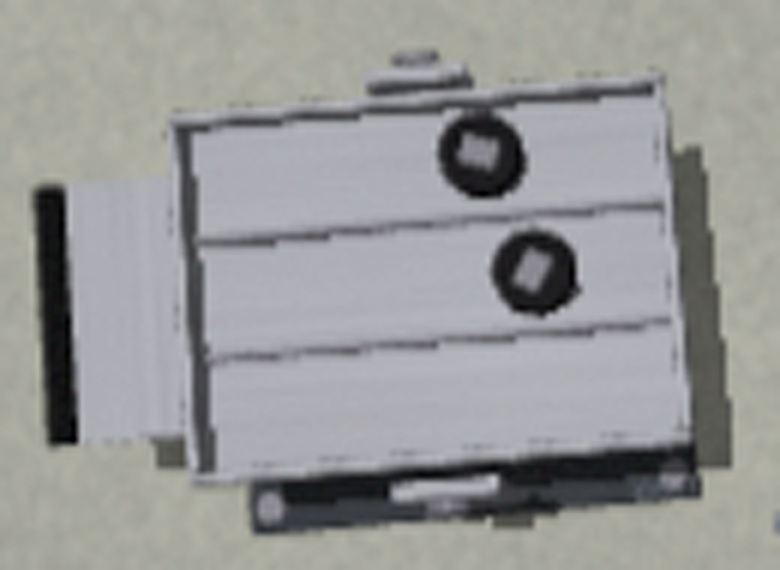

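View pics/s1.png

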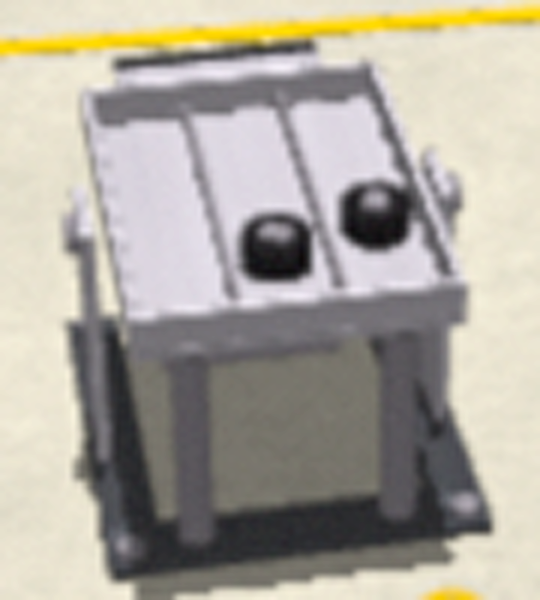

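Zoomed views: in the top crop the tray rim corners are at (172,120), (662,75), (690,445), (195,482) and the lip end at (35,187)–(48,445). The side crop shows the same corners at (368,65), (466,285), (135,325), (85,93). I'll fit the pose next.

```bash
cat > h.py <<'E'
import numpy as np
def proj(c,P):
    T=c["pose"];q=(np.atleast_2d(P)-T[:3,3])@T[:3,:3]
    K=c["K"];return np.c_[K[0,0]*q[:,0]/-q[:,2]+K[0,2],K[1,1]*q[:,1]/q[:,2]+K[1,2]]
def ray(c,uv,z):
    K=c["K"];v=np.array([(uv[0]-K[0,2])/K[0,0],-(uv[1]-K[1,2])/K[1,1],-1.])
    T=c["pose"];w=T[:3,:3]@v;return T[:3,3]+w*(z-T[2,3])/w[2]
E
python3 - <<'E'
import cv2,pickle,numpy as np
from h import *
from scipy.optimize import least_squares as ls
o,d=pickle.load(open("d0.pkl","rb"))
f=lambda a,o:(np.array(a)+.5)/6-.5+np.array(o)
tp=f([(172,120),(662,75),(690,445),(195,482),(35,187),(48,445)],(170,155))
sp=f([(368,65),(466,285),(135,325),(85,93)],(230,145))
L=np.array([(94,-70,18),(-94,-70,18),(-94,70,18),(94,70,18),(150,-50,1),(150,50,1)])/1e3
def W(p,L):
    c,s=np.cos(p[2]),np.sin(p[2]);L=np.atleast_2d(L)
    return np.c_[p[0]+c*L[:,0]-s*L[:,1],p[1]+s*L[:,0]+c*L[:,1],p[3]+L[:,2]]
ft=lambda p:(proj(d["top"],W(p,L))-tp).ravel()
fs=lambda p:(proj(d["side"],W(p,L[:4]))-sp).ravel()
for z in(1,0):
  for nm,F in(("top",ft),("side",fs),("both",lambda p:np.r_[ft(p),fs(p)])):
    g=(lambda p:F(np.r_[p[:3],.12])) if z else F
    r=ls(g,[.45,.1,1.5,.12]);print(nm,z,r.x.round(4),np.abs(r.fun).max().round(2))
p=np.r_[ls(lambda q:np.r_[ft(np.r_[q,.12]),fs(np.r_[q,.12])],[.45,.1,1.5]).x,.12]
for n,l in dict(mid=(0,0,0),place=(-.045,.045,0),lip=(.128,0,0),lipend=(.15,0,0)).items():print(n,W(p,l).round(4))
# blobs of mount: dark pixels near given spots
for n,u,R in(("top",(434,230),14),("side",(264,370),16)):
    c=d[n];im=c["img"].astype(int)
    y,x=np.mgrid[:420,:560];m=(im.sum(2)<200)&(np.hypot(x-u[0],y-u[1])<R)
    m=m.astype(np.uint8);ct=max(cv2.findContours(m,0,2)[0],key=cv2.contourArea)
    th=np.linspace(0,2*np.pi,60)
    msk=cv2.drawContours(np.zeros_like(m),[cv2.convexHull(ct)],-1,1,-1);yy,xx=np.nonzero(msk);cen=np.array([xx.mean(),yy.mean()])
    def sil(q):
        P=np.vstack([np.c_[q[0]+.016*np.cos(th),q[1]+.016*np.sin(th),0*th+zz] for zz in(0,.016)])
        h=cv2.convexHull(proj(c,P).astype(np.float32));M=cv2.moments(h);return np.array([M["m10"],M["m01"]])/M["m00"]-cen
    print(n,cen,msk.sum(),ls(sil,ray(c,cen,.008)[:2],diff_step=1e-3).x.round(4))
for uv in [(481,155),(536,272)]:
    w=ray(d["top"],f(uv,(170,155)),.133);dd=w[:2]-p[:2];print("mount local",dd@[np.cos(p[2]),np.sin(p[2])],dd@[-np.sin(p[2]),np.cos(p[2])])
E
```

```text
top 1 [0.5636 0.1402 1.6264 0.12  ] 0.91
side 1 [0.5649 0.1362 1.6414 0.12  ] 1.21
both 1 [0.5643 0.1397 1.6314 0.12  ] 1.38
top 0 [0.5648 0.1417 1.6264 0.1103] 0.71
side 0 [0.567  0.1587 1.6424 0.1051] 0.57
both 0 [0.5647 0.141  1.6314 0.116 ] 1.16
mid [[0.5643 0.1397 0.12  ]]
place [[0.5221 0.092  0.12  ]]
lip [[0.5565 0.2674 0.12  ]]
lipend [[0.5552 0.2894 0.12  ]]
top [433.43448276 229.71724138] 145 [ 0.495  -0.3293]
side [263.78125 370.59375] 256 [ 0.4953 -0.3317]
mount local -0.02184673552090078 -0.045177361583571385
mount local -0.03905251716127941 0.001013556560305452
```

>>> apply_moves:
  deltas:
    - [0,3.46,1.99,0,0,0,-0.0214]
    - [0,3.46,1.99,0,0,0,-0.0214]
    - [0,3.46,1.99,0,0,0,-0.0214]
    - [0,3.46,1.99,0,0,0,-0.0214]
    - [0,3.46,1.99,0,0,0,-0.0214]
    - [0,3.46,1.99,0,0,0,-0.0214]
    - [0,3.46,1.99,0,0,0,-0.0214]
    - [0,3.46,1.99,0,0,0,-0.0214]
    - [0,3.46,1.99,0,0,0,-0.0214]
    - [0,3.46,1.99,0,0,0,-0.0214]

```text
time_s: 1.15
ee_pos: [0.496, -0.3294, 0.2302]
eef_rot: [-3.141, 0.0, 0.059]
force: [-0.8, -0.8, -0.0]
grip_width: 0.0938
grip_force: 0.0
```

>>> apply_moves:
  deltas:
    - [80,0,0,-2.5,0,0,0]
    - [80,0,0,-3,0,0,0]
    - [80,0,0,-3,0,0,0]
    - [80,0,0,-3,0,0,0]
    - [80,0,0,-2.5,0,0,0]
    - [80,0,0,-1,0,0,0]
    - [80,0,0,0,0,0,0]
    - [80,0,0,0,0,0,0]

```text
time_s: 1.95
ee_pos: [0.4952, -0.3308, 0.0816]
eef_rot: [3.141, -0.001, 0.06]
force: [-0.0, -0.1, 0.2]
grip_width: 0.0647
grip_force: 0.0
```

```bash
cat >> h.py <<'E'
from scipy.spatial.transform import Rotation as Ro
def wpix(c,o,uv,z):
    K=c["K"];a=np.array([uv[0]-K[0,2],-(uv[1]-K[1,2])]);r=np.hypot(*a);t=r/K[0,0]
    v=np.r_[a/r*np.sin(t),-np.cos(t)];T=np.eye(4);T[:3,:3]=Ro.from_euler("xyz",o["eef_rot"]).as_matrix();T[:3,3]=o["ee_pos"]
    T=T@c["hand_eye"];w=T[:3,:3]@v;return T[:3,3]+w*(z-T[2,3])/w[2]
E
python3 - <<'E'
from station import ctrl
import cv2,pickle
o=ctrl.get_obs();c=ctrl.camera("wrist");pickle.dump((o,c),open("w1.pkl","wb"))
cv2.imwrite("pics/w1.png",c["img"][:,:,::-1])
E
```

```text
(no output)
```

View pics/w1.png

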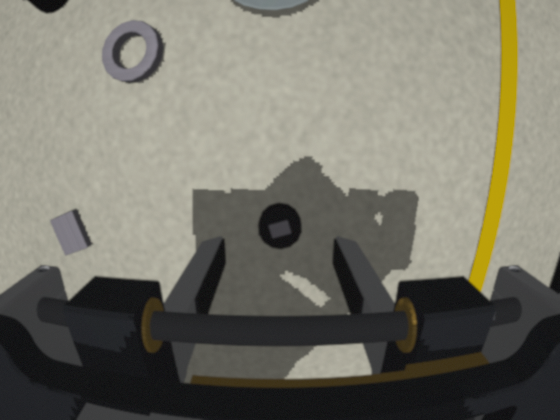

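The wrist view has the mount at (280,226), centred between the fingertips.

```bash
python3 - <<'E'
import pickle
from h import *
o,c=pickle.load(open("w1.pkl","rb"));print(wpix(c,o,(280,225.5),.010))
E
```

```text
[ 0.49615306 -0.33183636  0.01      ]
```

>>> apply_moves:
  deltas:
    - [80,0,0,-2,0,0,0]
    - [80,0,0,-2,0,0,0]
    - [80,0,0,-1,0,0,0]
    - [80,0,0,-0.4,0,0,0]
    - [130,0,0,0,0,0,0]
    - [160,0,0,0,0,0,0]
    - [190,0,0,0,0,0,0]
    - [190,0,0,0,0,0,0]
    - [190,0,0,0,0,0,0]
  grip_force: 10

```text
time_s: 2.9
ee_pos: [0.4949, -0.3306, 0.0269]
eef_rot: [3.141, -0.001, 0.06]
force: [0.0, 0.3, 2.8]
grip_width: 0.0307
grip_force: 10.0
```

>>> apply_moves:
  deltas:
    - [190,0,0,1,0,0,0]
    - [190,0,0,2,0,0,0]
    - [190,0,0,3,0,0,0]
    - [190,0,0,4,0,0,0]
    - [190,0,0,4,0,0,0]
    - [190,0,0,3,0,0,0]
    - [190,0,0,2,0,0,0]
    - [190,0,0,1,0,0,0]

```text
time_s: 3.7
ee_pos: [0.495, -0.3307, 0.2292]
eef_rot: [3.14, -0.002, 0.06]
force: [-0.1, 0.8, -0.5]
grip_width: 0.0305
grip_force: 10.0
```

>>> apply_moves:
  deltas:
    - [190,0.1,1.5,0,0,0,0]
    - [190,0.3,3,0,0,0,0]
    - [190,0.3,4,0,0,0,0]
    - [190,0.3,4,0,0,0,0]
    - [190,0.3,4,0,0,0,0]
    - [190,0.3,4,0,0,0,0]
    - [190,0.3,4,0,0,0,0]
    - [190,0.3,4,0,0,0,0]
    - [190,0.2,4,0,0,0,0]
    - [190,0.1,4,0,0,0,0]

```text
time_s: 4.7
ee_pos: [0.5186, 0.0369, 0.2251]
eef_rot: [-3.141, 0.002, 0.06]
force: [-0.6, 0.6, -1.0]
grip_width: 0.0308
grip_force: 10.0
```

>>> apply_moves:
  deltas:
    - [190,0.1,3.5,0,0,0,0]
    - [190,0,1.7,0,0,0,0]
    - [190,0,0.8,0,0,0,0]
    - [190,0,0,-1,0,0,0]
    - [190,0,0,-1,0,0,0]
    - [190,0,0,0,0,0,0]
    - [190,0,0,0,0,0,0]

```text
time_s: 5.4
ee_pos: [0.5206, 0.0937, 0.206]
eef_rot: [3.142, 0.001, 0.059]
force: [0.3, 0.3, -0.6]
grip_width: 0.0305
grip_force: 10.0
```

```bash
python3 - <<'E'
from station import ctrl
import cv2,pickle
o=ctrl.get_obs();c=ctrl.camera("wrist");pickle.dump((o,c),open("w2.pkl","wb"));print(o["ee_pos"],o["eef_rot"])
cv2.imwrite("pics/w2.png",cv2.resize(c["img"][:,:,::-1],(784,588),interpolation=cv2.INTER_CUBIC))
E
```

```text
[0.52060992 0.09371984 0.20597101] [3.14152426e+00 9.58002694e-04 5.86314986e-02]
```

View pics/w2.png

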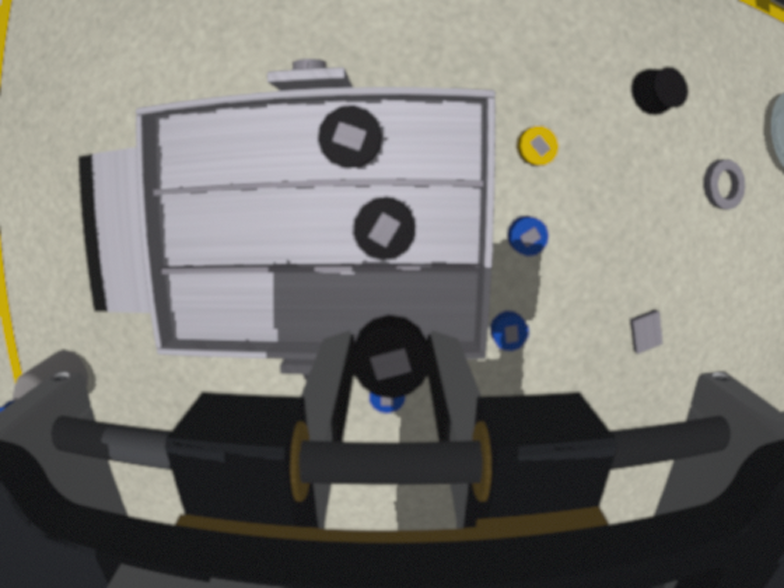

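The mount in hand is at (391,355). The tray rim corners are at (138,110), (495,92), (487,357), (160,352), and the empty lane lies between the ridge at row 266 and the wall at row 348. I'll cross-check the placing target against these.

```bash
python3 - <<'E'
import pickle
from h import *
o,c=pickle.load(open("w2.pkl","rb"))
g=lambda u,z:wpix(c,o,(np.array(u)+.5)/1.4-.5,z)
P=[g(u,.138) for u in((138,110),(495,92),(487,357),(160,352))]
for p in P:print(p.round(4))
m=sum(P)/4;e=(P[0]+P[3]-P[1]-P[2])/2;print("c",m.round(4),"len",np.linalg.norm(e),"yaw",np.arctan2(e[1],e[0]))
w=P[2]-P[1];print("width",np.linalg.norm(w))
print("ridge", g((385,266),.128),"held", g((391,355),.195))
for u in((350,136),(385,229)):print(g(u,.135))
E
```

```text
[0.6273 0.2344 0.138 ]
[0.6389 0.0497 0.138 ]
[0.5022 0.0406 0.138 ]
[0.4913 0.2254 0.138 ]
c [0.5649 0.1375 0.138 ] len 0.18510846186855123 yaw 1.6315238433339148
width 0.1370081704211099
ridge [0.54634847 0.09798318 0.128     ] held [0.52533377 0.09371769 0.195     ]
[0.61172516 0.11873484 0.135     ]
[0.5665949  0.09906102 0.135     ]
```

>>> apply_moves:
  deltas:
    - [190,0.03,0,-2,0,0,0]
    - [190,0,0,-1.5,0,0,0]
    - [190,0,0,-1,0,0,0]
    - [190,0,0,-0.5,0,0,0]
    - [190,0,0,-0.3,0,0,0]
    - [190,0,0,-0.2,0,0,0]
    - [190,0,0,0,0,0,0]
    - [190,0,0,0,0,0,0]

```text
time_s: 6.25
ee_pos: [0.5212, 0.0945, 0.1519]
eef_rot: [-3.142, -0.001, 0.06]
force: [-0.6, -1.0, -0.2]
grip_width: 0.0307
grip_force: 10.0
```

>>> apply_moves:
  deltas:
    - [190,0,0,-0.1,0,0,0]
    - [190,0,0,-0.1,0,0,0]
    - [190,0,0,-0.1,0,0,0]
    - [190,0,0,0,0,0,0]
    - [190,0,0,0,0,0,0]

```text
time_s: 6.75
ee_pos: [0.521, 0.0945, 0.1484]
eef_rot: [3.142, 0.0, 0.06]
force: [-0.0, 0.2, 0.0]
grip_width: 0.0305
grip_force: 10.0
```

Still about 1.5 mm up, so I'll step down until I feel contact.

>>> apply_moves:
  deltas:
    - [190,0,0,-0.1,0,0,0]
    - [190,0,0,-0.05,0,0,0]
    - [190,0,0,0,0,0,0]
    - [190,0,0,0,0,0,0]

```text
time_s: 7.15
ee_pos: [0.521, 0.0945, 0.1469]
eef_rot: [3.142, 0.0, 0.06]
force: [0.0, -0.9, 0.1]
grip_width: 0.0308
grip_force: 10.0
```

>>> apply_moves:
  deltas:
    - [190,0,0,-0.04,0,0,0]
    - [190,0,0,0,0,0,0]
    - [190,0,0,0,0,0,0]

```text
time_s: 7.45
ee_pos: [0.5211, 0.0945, 0.1468]
eef_rot: [-3.142, -0.0, 0.06]
force: [-1.3, 0.9, 4.1]
grip_width: 0.0307
grip_force: 10.0
```

>>> apply_moves:
  deltas:
    - [190,0,0,-0.04,0,0,0]
    - [190,0,0,0,0,0,0]
    - [190,0,0,0,0,0,0]

```text
time_s: 7.75
ee_pos: [0.5212, 0.0945, 0.1468]
eef_rot: [-3.142, -0.001, 0.06]
force: [-3.4, -0.5, 9.3]
grip_width: 0.0305
grip_force: 10.0
```

>>> apply_moves:
  deltas:
    - [190,0,0,0.05,0,0,0]
    - [160,0,0,0,0,0,0]
    - [140,0,0,0,0,0,0]
    - [135,0,0,0,0,0,0]
    - [135,0,0,0,0,0,0]

```text
time_s: 8.25
ee_pos: [0.521, 0.0945, 0.1465]
eef_rot: [3.142, 0.0, 0.06]
force: [-0.1, -0.6, -0.4]
grip_width: 0.0446
grip_force: 0.0
```

>>> apply_moves:
  deltas:
    - [135,0,0,0.5,0,0,0]
    - [135,0,0,1,0,0,0]
    - [135,0,0,2,0,0,0]
    - [135,0,0,3,0,0,0]
    - [200,0,0,3,0,0,0]
    - [255,0.5,3,0,0,0,0]
    - [255,0.5,4,0,0,0,0]
    - [255,0.5,4,0,0,0,0]
    - [255,0.5,3,0,0,0,0]

```text
time_s: 9.15
ee_pos: [0.5409, 0.2366, 0.2427]
eef_rot: [-3.141, -0.001, 0.06]
force: [0.3, 0.6, 0.3]
grip_width: 0.0077
grip_force: 0.0
```

```bash
python3 - <<'E'
from station import ctrl
import cv2,pickle
o=ctrl.get_obs();c=ctrl.camera("wrist");pickle.dump((o,c),open("w3.pkl","wb"));print(o["ee_pos"],o["eef_rot"],o["grip_width"])
cv2.imwrite("pics/w3.png",cv2.resize(c["img"][:,:,::-1],(784,588),interpolation=cv2.INTER_CUBIC))
E
```

```text
[0.54093792 0.23658168 0.24268222] [-3.14115669e+00 -9.54345737e-04  6.04566694e-02] 0.007704534575482103
```

View pics/w3.png

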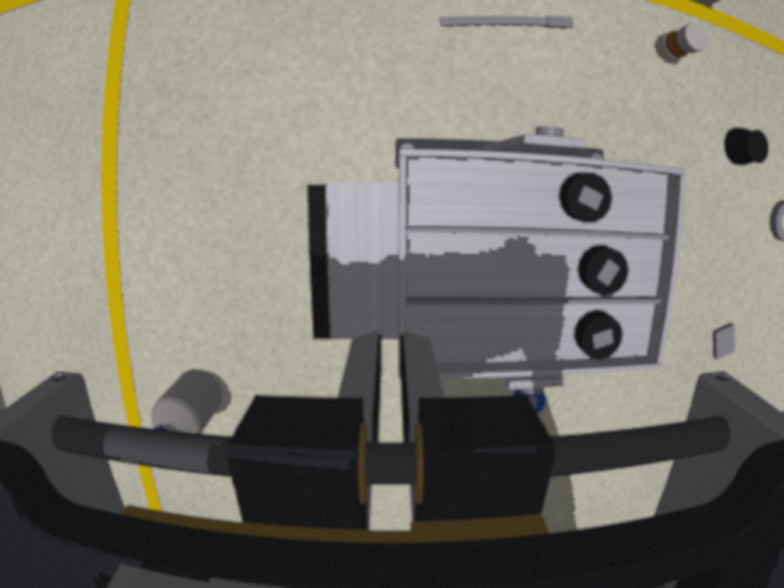

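All three mounts stand in the loading half: (585,197), (603,270) and the placed one at (598,334). Next, over to the lip.

>>> apply_moves:
  deltas:
    - [255,0.8,1.7,0,0,0,0]
    - [255,0.78,1.66,0,0,0,0]
    - [255,0,0,-2,0,0,0]
    - [255,0,0,-2.5,0,0,0]
    - [255,0,0,-2,0,0,0]
    - [255,0,0,-1,0,0,0]
    - [255,0,0,-0.7,0,0,0]
    - [255,0,0,0,0,0,0]
    - [255,0,0,0,0,0,0]

```text
time_s: 10.1
ee_pos: [0.5571, 0.2682, 0.1607]
eef_rot: [-3.141, -0.001, 0.06]
force: [0.9, -0.3, 0.9]
grip_width: 0.0004
grip_force: 0.0
```

>>> apply_moves:
  deltas:
    - [255,0,0,-0.5,0,0,0]
    - [255,0,0,-0.3,0,0,0]
    - [255,0,0,-0.2,0,0,0]
    - [255,0,0,-0.2,0,0,0]
    - [255,0,0,-0.2,0,0,0]
    - [255,0,0,0,0,0,0]
    - [255,0,0,0,0,0,0]

```text
time_s: 10.8
ee_pos: [0.5568, 0.2681, 0.1457]
eef_rot: [-3.142, 0.0, 0.06]
force: [-0.1, 0.6, -1.2]
grip_width: 0.0004
grip_force: 0.0
```

>>> apply_moves:
  deltas:
    - [255,0,0,-0.1,0,0,0]
    - [255,0,0,-0.1,0,0,0]
    - [255,0,0,-0.2,0,0,0]
    - [255,0,0,-0.2,0,0,0]
    - [255,0,0,-0.2,0,0,0]
    - [255,0,-0.05,-0.2,0,0,0]
    - [255,0,0,0,0,0,0]

```text
time_s: 11.5
ee_pos: [0.5569, 0.2677, 0.1355]
eef_rot: [-3.141, -0.0, 0.06]
force: [-0.6, -0.1, 4.1]
grip_width: 0.0004
grip_force: 2.3
```

>>> apply_moves:
  deltas:
    - [255,0,-0.02,-0.3,0,0,0]
    - [255,0,-0.04,-0.3,0,0,0]
    - [255,0,-0.05,-0.3,0,0,0]
    - [255,0,-0.06,-0.3,0,0,0]
    - [255,0,-0.07,-0.3,0,0,0]
    - [255,0,-0.08,-0.3,0,0,0]
    - [255,0,-0.09,-0.3,0,0,0]
    - [255,0,-0.1,-0.3,0,0,0]
    - [255,0,0,0,0,0,0]

```text
time_s: 12.4
ee_pos: [0.5568, 0.2624, 0.1112]
eef_rot: [3.142, 0.0, 0.06]
force: [1.5, 5.7, 4.9]
grip_width: 0.0004
grip_force: 3.0
```

>>> apply_moves:
  deltas:
    - [255,0,0,-0.2,0,0,0]
    - [255,0,0,-0.2,0,0,0]
    - [255,0,-0.03,-0.2,0,0,0]
    - [255,0,-0.05,-0.2,0,0,0]
    - [255,0,-0.05,-0.2,0,0,0]
    - [255,0,0,0,0,0,0]

```text
time_s: 13.0
ee_pos: [0.5569, 0.2604, 0.1016]
eef_rot: [3.14, 0.0, 0.06]
force: [-0.3, -1.4, 7.2]
grip_width: 0.0003
grip_force: 3.3
```

>>> apply_moves:
  deltas:
    - [255,0,-0.04,-0.1,0,0,0]
    - [255,0,-0.04,-0.1,0,0,0]
    - [255,0,-0.02,-0.05,0,0,0]
    - [255,0,-0.02,-0.05,0,0,0]
    - [255,0,0,0,0,0,0]

```text
time_s: 13.5
ee_pos: [0.5569, 0.2593, 0.0988]
eef_rot: [3.141, 0.0, 0.06]
force: [1.1, -0.2, 6.7]
grip_width: 0.0005
grip_force: 3.2
```

>>> apply_moves:
  deltas:
    - [255,0,-0.02,-0.05,0,0,0]
    - [255,0,-0.02,-0.05,0,0,0]
    - [255,0,0,0,0,0,0]

```text
time_s: 13.8
ee_pos: [0.5569, 0.2589, 0.0978]
eef_rot: [3.141, 0.0, 0.06]
force: [-0.2, -0.8, 7.0]
grip_width: 0.0005
grip_force: 2.8
```

>>> apply_moves:
  deltas:
    - [255,0,-0.02,-0.05,0,0,0]
    - [255,0,-0.02,-0.05,0,0,0]
    - [255,0,0,0,0,0,0]

```text
time_s: 14.1
ee_pos: [0.557, 0.2585, 0.0968]
eef_rot: [3.141, -0.0, 0.06]
force: [0.8, -0.7, 6.5]
grip_width: 0.0004
grip_force: 2.9
```

>>> apply_moves:
  deltas:
    - [255,0,-0.02,-0.05,0,0,0]
    - [255,0,-0.02,-0.05,0,0,0]
    - [255,0,0,0,0,0,0]

```text
time_s: 14.4
ee_pos: [0.557, 0.2582, 0.0958]
eef_rot: [3.141, -0.0, 0.06]
force: [1.0, -0.5, 5.9]
grip_width: 0.0006
grip_force: 2.9
```

>>> apply_moves:
  deltas:
    - [255,0,-0.02,-0.05,0,0,0]
    - [255,0,0,0,0,0,0]

```text
time_s: 14.6
ee_pos: [0.557, 0.258, 0.0953]
eef_rot: [3.141, -0.0, 0.06]
force: [0.9, -0.3, 7.2]
grip_width: 0.0005
grip_force: 3.0
```

>>> apply_moves:
  deltas:
    - [255,0,-0.02,-0.05,0,0,0]
    - [255,0,0,0,0,0,0]

```text
time_s: 14.8
ee_pos: [0.557, 0.2578, 0.0948]
eef_rot: [3.141, -0.0, 0.06]
force: [0.9, 0.7, 6.0]
grip_width: 0.0005
grip_force: 3.0
```

>>> apply_moves:
  deltas:
    - [255,0,-0.02,-0.05,0,0,0]
    - [255,0,-0.02,-0.05,0,0,0]
    - [255,0,0,0,0,0,0]

```text
time_s: 15.1
ee_pos: [0.557, 0.2573, 0.0938]
eef_rot: [3.141, -0.0, 0.06]
force: [1.4, -0.2, 6.6]
grip_width: 0.0006
grip_force: 3.0
```

>>> apply_moves:
  deltas:
    - [255,0,-0.02,-0.05,0,0,0]
    - [255,0,-0.02,-0.05,0,0,0]
    - [255,0,0,0,0,0,0]

```text
time_s: 15.4
ee_pos: [0.5571, 0.2571, 0.0932]
eef_rot: [3.141, -0.0, 0.06]
force: [-0.7, -0.8, 9.7]
grip_width: 0.0005
grip_force: 4.1
```

>>> apply_moves:
  deltas:
    - [255,0,-0.02,-0.05,0,0,0]
    - [255,0,-0.02,-0.05,0,0,0]
    - [255,0,0,0,0,0,0]

```text
time_s: 15.7
ee_pos: [0.5571, 0.257, 0.093]
eef_rot: [3.141, -0.001, 0.06]
force: [-3.1, 0.6, 15.2]
grip_width: 0.0005
grip_force: 7.4
```

Stop felt: 15 N with only 0.2 mm of travel. Holding.

>>> apply_moves:
  deltas:
    - [255,0,0,0,0,0,0]
    - [255,0,0,0,0,0,0]
    - [255,0,0,0,0,0,0]
    - [255,0,0,0,0,0,0]
    - [255,0,0,0,0,0,0]
    - [255,0,0,0,0,0,0]
    - [255,0,0,0,0,0,0]
    - [255,0,0,0,0,0,0]
    - [255,0,0,0,0,0,0]
    - [255,0,0,0,0,0,0]

```text
time_s: 16.7
ee_pos: [0.5571, 0.257, 0.093]
eef_rot: [3.141, -0.001, 0.06]
force: [-3.0, 1.0, 15.9]
grip_width: 0.0004
grip_force: 7.4
```

>>> apply_moves:
  deltas:
    - [255,0,0,0,0,0,0]
    - [255,0,0,0,0,0,0]
    - [255,0,0,0,0,0,0]
    - [255,0,0,0,0,0,0]
    - [255,0,0,0,0,0,0]

```text
time_s: 17.2
ee_pos: [0.5572, 0.257, 0.093]
eef_rot: [3.141, -0.001, 0.06]
force: [-2.2, 0.7, 17.1]
grip_width: 0.0009
grip_force: 7.4
```

```bash
python3 - <<'E'
from station import ctrl
import cv2,numpy as np
o=ctrl.get_obs();t=ctrl.camera("top")["img"];s=ctrl.camera("side")["img"];w=ctrl.camera("wrist")["img"]
z=lambda a:cv2.resize(a,(390,295),interpolation=cv2.INTER_CUBIC)
cv2.imwrite("pics/h.png",np.vstack([np.hstack([z(t[155:250,170:296]),z(s[145:240,220:346])]),np.hstack([z(w),z(w)])])[:,:,::-1]);print(o["force"],o["ee_pos"])
E
```

```text
[-2.23495781  0.65097574 17.09704103] [0.55715474 0.2569814  0.0929926 ]
```

View pics/h.png

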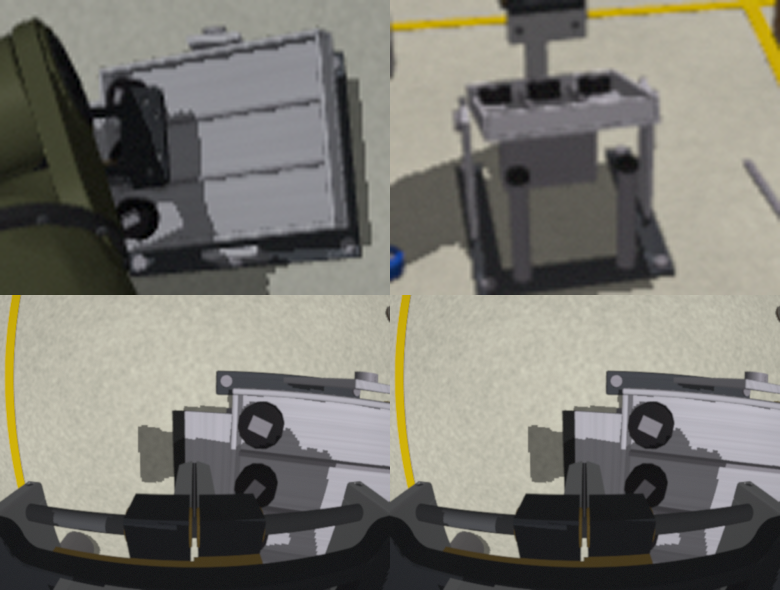

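All three mounts rest at the outlet wall: side crop (490,95), (543,88), (593,82). I'll ease the tray back slowly along the arc.

>>> apply_moves:
  deltas:
    - [255,0,0.02,0.05,0,0,0]
    - [255,0,0.03,0.1,0,0,0]
    - [255,0,0.07,0.15,0,0,0]
    - [255,0,0.07,0.15,0,0,0]
    - [255,0,0.07,0.15,0,0,0]
    - [255,0,0.07,0.15,0,0,0]
    - [255,0,0.06,0.15,0,0,0]
    - [255,0,0.06,0.15,0,0,0]
    - [255,0,0.06,0.15,0,0,0]
    - [255,0,0.06,0.15,0,0,0]

```text
time_s: 18.35
ee_pos: [0.5568, 0.2621, 0.1052]
eef_rot: [3.14, 0.001, 0.06]
force: [-0.2, -0.5, 6.1]
grip_width: 0.0002
grip_force: 2.6
```

>>> apply_moves:
  deltas:
    - [255,0,0.05,0.15,0,0,0]
    - [255,0,0.05,0.15,0,0,0]
    - [255,0,0.05,0.15,0,0,0]
    - [255,0,0.05,0.15,0,0,0]
    - [255,0,0.04,0.15,0,0,0]
    - [255,0,0.04,0.15,0,0,0]
    - [255,0,0.04,0.15,0,0,0]
    - [255,0,0.04,0.15,0,0,0]
    - [255,0,0.03,0.15,0,0,0]
    - [255,0,0.03,0.15,0,0,0]

```text
time_s: 19.35
ee_pos: [0.5567, 0.2666, 0.12]
eef_rot: [3.141, 0.001, 0.06]
force: [-0.2, -1.9, 4.4]
grip_width: 0.0009
grip_force: 2.2
```

>>> apply_moves:
  deltas:
    - [255,0,0.03,0.15,0,0,0]
    - [255,0,0.03,0.15,0,0,0]
    - [255,0,0.02,0.15,0,0,0]
    - [255,0,0.02,0.15,0,0,0]
    - [255,0,0.02,0.15,0,0,0]
    - [255,0,0.01,0.15,0,0,0]
    - [255,0,0.01,0.15,0,0,0]
    - [255,0,0,0.15,0,0,0]
    - [255,0,0,0.1,0,0,0]
    - [255,0,0,0.1,0,0,0]

```text
time_s: 20.35
ee_pos: [0.5568, 0.2687, 0.1342]
eef_rot: [-3.141, -0.0, 0.06]
force: [-1.1, 1.7, 2.8]
grip_width: 0.0007
grip_force: 1.8
```

>>> apply_moves:
  deltas:
    - [255,0,0,0.1,0,0,0]
    - [255,0,0,0.1,0,0,0]
    - [255,0,0,0.1,0,0,0]
    - [255,0,0,0.1,0,0,0]
    - [255,0,0,0.1,0,0,0]
    - [255,0,0,0.1,0,0,0]
    - [255,0,0,0.1,0,0,0]
    - [255,0,0,0.08,0,0,0]
    - [255,0,0,0.05,0,0,0]
    - [255,0,0,0.05,0,0,0]

```text
time_s: 21.35
ee_pos: [0.5569, 0.2685, 0.143]
eef_rot: [3.142, -0.0, 0.06]
force: [1.6, 1.9, 2.7]
grip_width: 0.0005
grip_force: 1.5
```

>>> apply_moves:
  deltas:
    - [255,0,0,0.05,0,0,0]
    - [255,0,0,0.05,0,0,0]
    - [255,0,0,0.05,0,0,0]
    - [255,0,0,0.05,0,0,0]
    - [255,0,0,0.05,0,0,0]
    - [255,0,0,0.05,0,0,0]
    - [255,0,0,0.05,0,0,0]
    - [255,0,0,0.05,0,0,0]

```text
time_s: 22.15
ee_pos: [0.5566, 0.2684, 0.1467]
eef_rot: [3.141, 0.001, 0.06]
force: [0.4, -0.2, 0.2]
grip_width: 0.0007
grip_force: 0.0
```

>>> apply_moves:
  deltas:
    - [255,0,0,0.2,0,0,0]
    - [255,0,0,1,0,0,0]
    - [255,0,0,3,0,0,0]
    - [255,0,0,4,0,0,0]
    - [255,-2,0,3,0,0,0]
    - [255,-4,0,0,0,0,0]
    - [255,-4,0,0,0,0,0]
    - [255,-4,0,0,0,0,0]
    - [255,0,0,0,0,0,0]

```text
time_s: 23.05
ee_pos: [0.4137, 0.2686, 0.2603]
eef_rot: [-3.141, -0.001, 0.062]
force: [0.6, 0.2, 0.0]
grip_width: 0.0004
grip_force: 0.0
```

```bash
python3 - <<'E'
from station import ctrl
import cv2,numpy as np
o=ctrl.get_obs();t=ctrl.camera("top")["img"];s=ctrl.camera("side")["img"];w=ctrl.camera("wrist")["img"]
z=lambda a:cv2.resize(a,(390,295),interpolation=cv2.INTER_CUBIC)
cv2.imwrite("pics/e.png",np.vstack([np.hstack([z(t[155:250,170:296]),z(s[145:240,220:346])]),np.hstack([z(w),z(s)])])[:,:,::-1]);print(o["force"],o["ee_pos"],o["time_s"])
E
```

```text
[0.62176875 0.24314807 0.02431497] [0.41372274 0.26863518 0.26030751] 23.05
```

View pics/e.png

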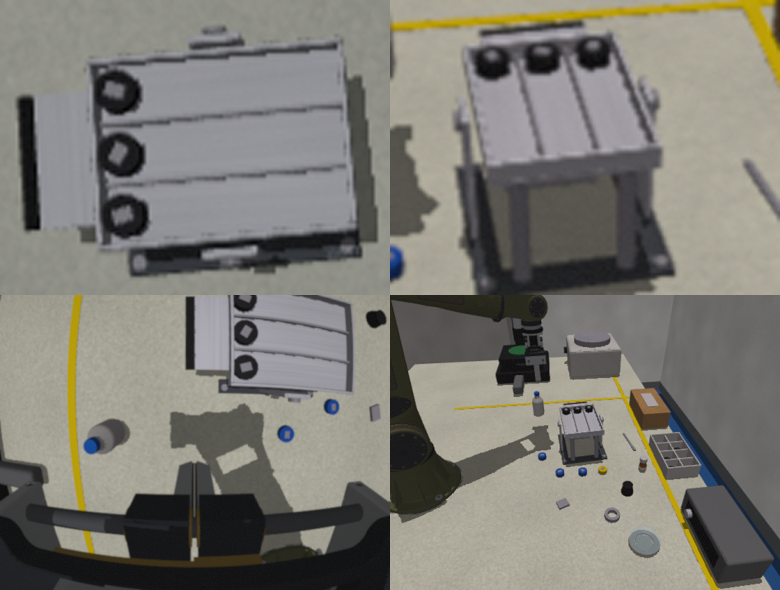

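The tray is level, all three mounts sit at the outlet wall (top crop (118,92), (122,155), (125,215)), the bystanders are undisturbed and the arm is clear.

```bash
python3 -c "
from station import ctrl;print(ctrl.hand_in())"
```

```text
the job is handed in; nothing more can be done
None
```

Job handed in at about 23 s: the mount was lowered into the empty lane, the tray pressed onto its stop at up to about 17 N (measured) and held for 1.5 s, then eased back to level, with all three mounts at the outlet wall and nothing else seen to have moved.

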